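Lean a plate cassette on the stand and lock it with the pull knob

ROBOT

A 7-joint arm with a two-finger parallel gripper is mounted at the origin on the work surface. World frame = base frame: x ahead of the robot, y to its left, z up, the work surface at z = 0. Lengths are in m, angles in rad, forces in N, time in s.
With the tool pointing down it reaches from about 0.425 to 0.925 m from the base axis. Payload 6.8 kg.
Tool frame: the origin (TCP) lies at the very end of the fingers, on their centre line; the grasp point (between the pads) lies 19 mm behind it; z points along the fingers, y is the direction in which the jaws open and shut (so a half turn about z gives the same grasp; the last joint's range is limited). The gripper opens to 85 mm and grips with 20 to 120 N. Pads are 22 mm wide; open, the fingers measure 114 mm over their backs; the gripper's body (76 mm by 85 mm) begins 54 mm behind the grasp point. The pads swing forward as they close: fully open they stand 13 mm farther back than shut.
Start: joints at [1.18, 0.477, 0.022, 1.555, -0.011, 1.109, -0.083], TCP at [0.188, -0.648, 0.231] pointing down, gripper open.
Joint ranges: [-2.96, 2.96], [-0.34, 2.1], [-1.41, 1.46], [0.24, 2.44], [-1.37, 4.51], [0.17, 1.92], [-2.96, 2.96]. Speed limits (rad/s): [2.39, 2.39, 3.14, 3.14, 3.14, 3.14, 3.14].

INTERFACE

Orientations are given as a unit quaternion [x, y, z, w].
In Python, from cell import robot gives the robot as it stands. The module is installed in compiled form; this text tells all that it offers.
- The arm moves only by the shell command python3 -m creep 'ROWS'. ROWS is a JSON object of lists of equal length, an entry for each row: "xyz": the shift along the tool's x, y, z in cm, a list of three; "twist": the turn, a rotation vector about the tool's x, y, z in degrees, a list of three; "gripper": the opening, from 0 (shut) to 1 (fully open). A call has 1 to 8 rows; each row is the pose to reach, as a shift and turn from the pose measured when the call began, along the tool's axes at that moment; what a row does not reach only later rows make up. A row lasts 1/10 s, in which the tool goes at most 50 mm and 8.59 degrees, less where a joint would pass 70% of its speed; a pose out of reach is approached as far as the arm can. A call with a gripper value outside its range is refused whole. The fingers move at their own pace and stop on an object; the grip force is fixed at half the most. Time passes only in rows, so rows that repeat a pose let the fingers close. It gives the time, the measured TCP pose, the force and the opening at its end, in the units of the state.
- robot.read_state(): the state, without advancing time (a new reading comes with each control period).
- robot.get_image(name): name is "side" or "top"; returns a dict with "pixels" (400x640x3 uint8, red, green, blue), "mtx" (3x3 intrinsics, pixels), "distortion" ([k1, k2, p1, p2, k3] as OpenCV has them; the pictures are not rectified), "R" (3x3) and "t" (3): a world point X has camera coordinates R X + t. Camera axes: x right, y down, z forward; pixel columns grow to the right and rows downward; lengths in m; the calibration is good to about 2 mm. A picture is of the moment at which its call begins. There is no depth.
- robot.close_job(): hands the job in, once; it reports no verdict.
The state is a dict: "t": time; "q": joint angles; "joint_vel": joint speeds; "tau": joint torques, N m; "tcp_pos": TCP position; "orientation": TCP orientation; "contact_force": force on the tool from outside, world axes, zero at the start; "ft_torque": the same for the moment, N m; "width": finger opening in m.
Only numpy, scipy, OpenCV 4.12 (cv2) and the standard library are available. Lean on these libraries where they do the work, as an engineer would, in place of code of your own. Each camera call takes 0.05 s, during which the arm holds its last target.

TASK

Pull the red knob of the leaning stand fully out, then take the green-edged cassette from the file rack and lean it on the stand, foot on the ledge between the cheeks and back flat against the sloping rest, letting go without dropping it. Then push the red knob fully home so that the yellow keeper locks over the cassette's corner. Leave the orange-edged cassette, bottle and disc tub where they are.

Things in the scene. Friction and masses are not known exactly. Their poses are not given: they have to be found in the camera images.
- rest: Sloping rest of the stand: white rails, black ledge; fixed, new place and yaw each time, left or right of the rack. Origin: ledge top, at the rails' front face, mid-width, 35 mm above table. z runs up the rails, which lean back 20 deg from vertical towards the robot; y level along the ledge; x out of the rails, away from the robot, 20 deg up. Ledge is square to the rails: x -6 to 30, y +-98 mm.
- seat_center (a point): Where the cassette's centre lies once seated: (7, 0, 65) mm in the rest's frame; axes as the rest. End cheeks: inner faces at y +-88 mm, 20 mm high over the ledge: 8 mm room each side. Two rails 10 mm thick at y +-(45 to 65) mm, up to z 120 mm of the rest, robot side of the cassette; between them it is open above z 25 mm, so a finger fits behind the cassette.
- stand: The stand's base, fixed: grey plate on the table, 12 mm high, x +-85 mm, y -195 to 105 mm; origin at its underside, z up, same yaw as the rest. The rest's origin is at (30, 0, 35) mm in it.
- keeper_housing (a point): Centre of the fixed grey block that carries the keeper, 44 x 40 x 44 mm along the rest's x, y, z axes, at (8, -120, 135) mm in the rest's frame, on a post.
- keeper (a joint): Travel of red knob and yellow keeper, m: 0 home, 0.040 fully out (end stops); slides along the rest's y, out = -y. Over-centre detent springs to the nearer end, stays there; 4 N at the ends, peak 7 N about 10 mm from them, 1 N friction. Home, the keeper hooks 22 mm over the seated cassette's top corner (8 mm above, 6 mm in front, lip 12 mm down) and bars loading; out, it is 18 mm clear to the side.
- keeper_knob (a point): Centre of the red round knob (moves with it): 32 mm diameter, 26 mm long along the slide axis (rest's y), on a 10 mm rod, about 170 mm above the table. Home: at (6, -165, 141) mm in the rest's frame, 12 mm clear of the housing. Free from above and at its outer end; the housing's top is about 21 mm higher than the knob's centre.
- green_cassette_center (a point): Centre of the cassette to move: flat black and grey plate with GREEN edges, 14 mm thick (its x), 160 mm wide (its y), 130 mm high (its z, up), about 0.35 kg. Starts upright in either rack slot, centre 77 mm above the table. Either face may go against the rest.
- orange_cassette_center (a point): Centre of the other cassette, same size, ORANGE edges, in the other slot; leave alone.
- rack: Grey file rack, fixed, new place and yaw each time. Origin: centre of underside, z up. Base 160 (x) x 130 (y) x 12 mm; two slots at x = -35 and +35 mm, 19 mm wide, along y, between 4 mm fins 60 mm above the table. The cassettes stand in them, width along the rack's y, tops 142 mm above the table.
- cleaner: Blue bottle, 64 mm diameter, 190 mm tall, standing; origin at its underside. Leave alone.
- disc_tub: Low round tub of discs, 128 mm diameter, 75 mm tall; origin at its underside. Leave alone.
Mind the look-alikes: they are no part of the job. Leave any blue look-alike of the part that bears green_cassette_center alone.

How it is judged:
By the outcome, as a careful person would: the job done as asked, in the order asked, and still so for the second after the job is handed in, with the robot touching nothing.
It also fails if it takes over 72 s, if anything falls off the work surface, if the arm or the gripper's body presses on something with over 40 N, if the wrist force passes 120 N, or if a joint passes its speed limit or range.

## Working session

There is one attempt and no reset: what is moved stays moved. The work goes in short steps, Python scripts to look and compute and a shell command to move; the robot and the scene stay as the last step left them, time stands still between calls to the robot, and variables do not carry over. Pictures are saved under pics/ and viewed, and the job is handed in when it is done.

```bash
mkdir -p pics; ls
python3 - <<'E'
from cell import robot
import cv2
s=robot.read_state(); print(s)
for n in("side","top"):
    im=robot.get_image(n); cv2.imwrite(f"pics/{n}0.png",im["pixels"][:,:,::-1])
    print(n,im["mtx"],im["distortion"],im["R"],im["t"])
E
```

```text
pics
{'t': 0.0, 'q': array([ 1.17990208,  0.47780525,  0.02234055,  1.55646337, -0.01146818,
        1.10930727, -0.08308219]), 'joint_vel': array([-1.30859777e-03, -8.45560932e-04,  8.40075721e-05,  1.17139950e-03,
       -8.62587236e-04, -7.98479882e-04, -1.47600286e-03]), 'tau': array([-1.29568275e-05, -5.96452260e+01,  1.60773542e+00, -2.81203043e+01,
        1.24886743e-02,  9.21315135e-03, -1.44599341e-05]), 'tcp_pos': array([ 0.1881596 , -0.6476185 ,  0.23031726]), 'orientation': array([ 9.90015927e-01,  1.40952486e-01, -2.12940803e-04, -9.02741218e-04]), 'contact_force': array([-0.45742153,  0.6410401 , -0.33696499]), 'ft_torque': array([ 0.00138685,  0.02303942, -0.01364654]), 'width': 0.08563382275294466}
side [[445.4175235    0.         316.36187542]
 [  0.         445.4175235  200.78233343]
 [  0.           0.           1.        ]] [-0.04681242  0.          0.          0.          0.        ] [[-0.83541436 -0.54942443  0.01468494]
 [-0.34331074  0.50077555 -0.79458265]
 [ 0.42920926 -0.66884725 -0.60697839]] [0.41651164 0.27546813 0.77387705]
top [[424.55257705   0.         316.41165315]
 [  0.         424.55257705 193.57815918]
 [  0.           0.           1.        ]] [-0.08859596  0.          0.          0.          0.        ] [[ 0.02833629 -0.99945425  0.01697799]
 [-0.99202922 -0.03020391 -0.12233457]
 [ 0.12278061 -0.01337616 -0.99234369]] [-0.03728056  0.50182066  1.00741243]
```

View pics/side0.png

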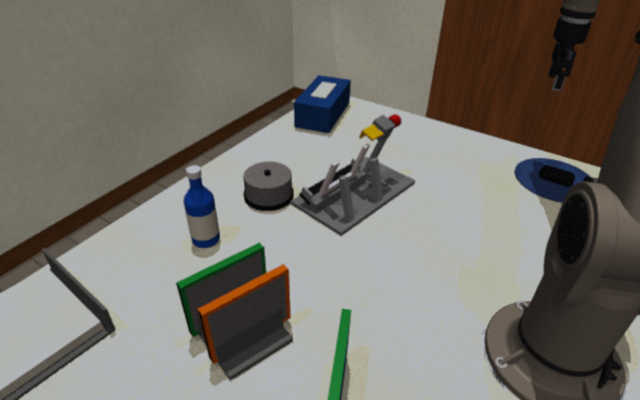

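View pics/top0.png

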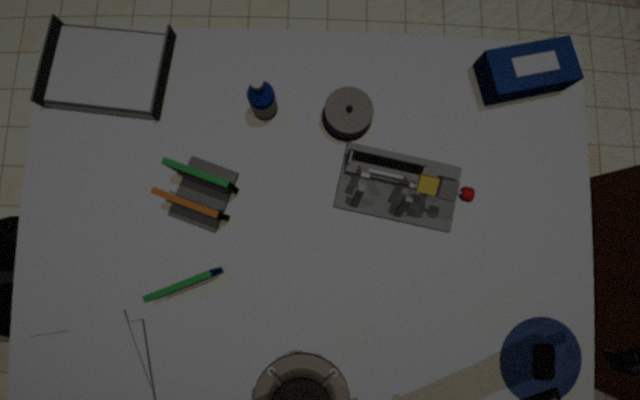

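The top picture shows the stand at about (398,188) and the rack at (203,195). The green cassette is in the far slot and the orange one in the near slot. A loose green look-alike lies at (183,285). Next I'll enlarge crops to pick points.

Run:
```python
import cv2
a=cv2.imread("pics/top0.png"); b=cv2.imread("pics/side0.png")
def c(im,x0,y0,x1,y1,s,n):
    o=cv2.resize(im[y0:y1,x0:x1],None,fx=s,fy=s,interpolation=cv2.INTER_CUBIC)
    o=cv2.convertScaleAbs(o,alpha=1.5,beta=10)
    for x in range((x0//10+1)*10,x1,10):
        cv2.line(o,((x-x0)*s,0),((x-x0)*s,6 if x%50 else 14),(0,0,255),1)
        if x%20==0: cv2.putText(o,str(x),((x-x0)*s-10,24),0,.35,(0,0,255),1)
    for y in range((y0//10+1)*10,y1,10):
        cv2.line(o,(0,(y-y0)*s),(6,(y-y0)*s),(0,0,255),1)
        if y%20==0: cv2.putText(o,str(y),(8,(y-y0)*s+4),0,.35,(0,0,255),1)
    cv2.imwrite(f"pics/{n}.png",o)
c(a,325,135,485,240,5,"c_ts"); c(a,140,145,250,240,6,"c_tr")
c(b,285,105,425,240,4,"c_ss"); c(b,170,235,300,385,4,"c_sr")
```

```text
(no output)
```

View pics/c_ts.png

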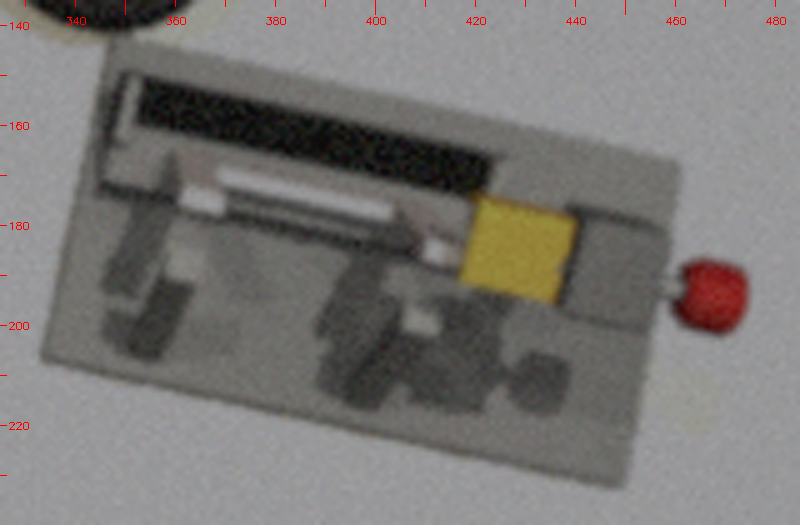

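View pics/c_tr.png

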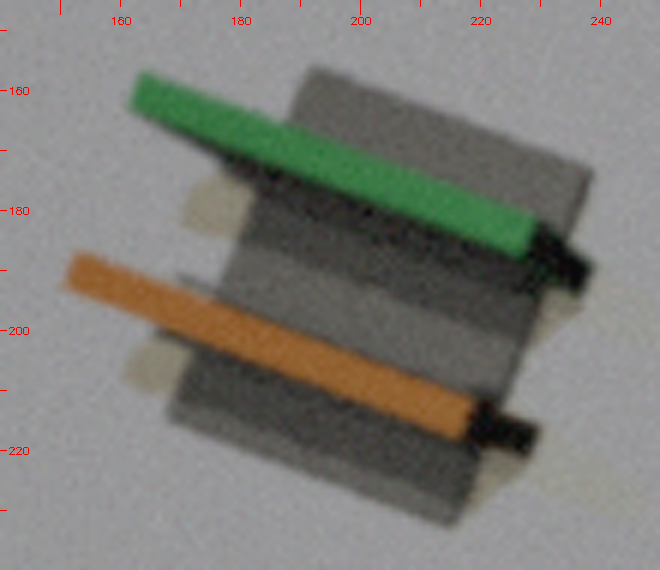

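View pics/c_ss.png

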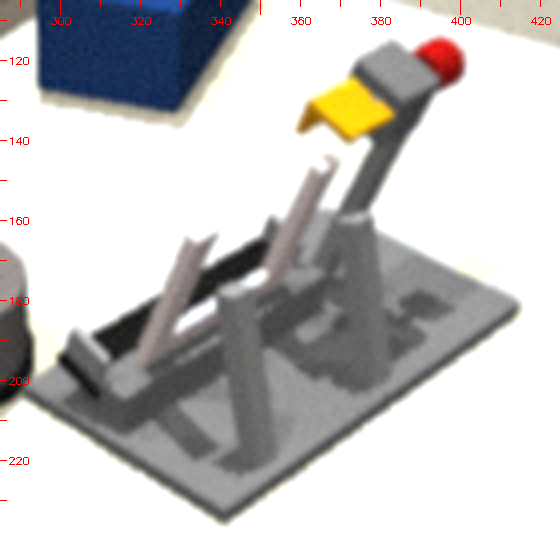

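View pics/c_sr.png

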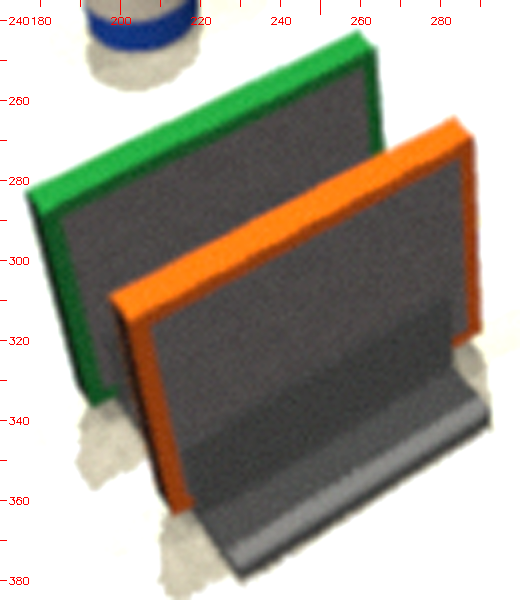

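```bash
cat > h.py <<'E'
import numpy as np, cv2
from scipy.optimize import least_squares
from scipy.spatial.transform import Rotation as Ro
CAM={"side":dict(K=np.array([[445.4175235,0,316.36187542],[0,445.4175235,200.78233343],[0,0,1]]),d=np.array([-0.04681242,0,0,0,0]),
R=np.array([[-0.83541436,-0.54942443,0.01468494],[-0.34331074,0.50077555,-0.79458265],[0.42920926,-0.66884725,-0.60697839]]),t=np.array([0.41651164,0.27546813,0.77387705])),
"top":dict(K=np.array([[424.55257705,0,316.41165315],[0,424.55257705,193.57815918],[0,0,1]]),d=np.array([-0.08859596,0,0,0,0]),
R=np.array([[0.02833629,-0.99945425,0.01697799],[-0.99202922,-0.03020391,-0.12233457],[0.12278061,-0.01337616,-0.99234369]]),t=np.array([-0.03728056,0.50182066,1.00741243]))}
def proj(c,X):
    C=CAM[c]; return cv2.projectPoints(np.asarray(X,float).reshape(-1,3),cv2.Rodrigues(C["R"])[0],C["t"],C["K"],C["d"])[0][:,0]
def Rz(a): return Ro.from_euler('z',a).as_matrix()
RR=Ro.from_euler('y',-20,degrees=True).as_matrix() # rest axes in stand frame: z leans to -x, x up
def fit(obs,p0,free_z=False):
    def f(p): 
        r=[]
        for c,X,uv in obs:
            W=Rz(p[2])@np.array(X)+[p[0],p[1],0]
            r.append(proj(c,W)[0]-uv)
        return np.ravel(r)
    s=least_squares(f,p0,loss='soft_l1'); return s.x,f(s.x).reshape(-1,2)
E
python3 - <<'E'
from h import *
np.set_printoptions(precision=4,suppress=True)
r=lambda x,y,z:(RR@np.array([x,y,z])/1000+[.03,0,.035])
m=lambda *a:np.array(a)/1000
print(RR)
obs=[("top",m(85,105,12),(347,143)),("top",m(85,-195,12),(460.5,167)),("top",m(-85,-195,12),(450,232)),("top",m(-85,105,12),(333.5,207)),
("side",m(-85,105,12),(340.5,233)),("side",m(-85,-195,12),(414,181)),("side",m(85,105,12),(292,203)),
("top",r(6,-165,141),(467.3,194)),("side",r(6,-165,141),(394.5,120.2)),
("top",r(30,88,0),(352.5,152)),]
for sel in (obs,[o for o in obs if o[0]=="top"],[o for o in obs if o[0]=="side"]):
    p,e=fit(sel,[.4,-.2,-.2]); print("stand",p,np.rad2deg(p[2])); print(e)
obs=[("top",m(80,65,12),(192,156)),("top",m(80,-65,12),(239,173.5)),("top",m(-80,-65,12),(215.5,232.5)),("top",m(-80,65,12),(168,214)),
("top",m(42,80,142),(164,157)),("top",m(28,80,142),(161.2,163)),("top",m(28,-80,142),(227.5,188)),("top",m(42,-80,142),(231,182)),
("side",m(42,80,142),(177,283)),("side",m(28,80,142),(182,288)),("side",m(28,-80,142),(264,247.5)),("side",m(42,-80,142),(259.5,243)),
("top",m(-42,80,142),(150.5,193)),("top",m(-28,80,142),(152.8,187)),("side",m(-42,80,142),(204,316)),("side",m(-28,80,142),(198,308.5)),("side",m(-42,-80,142),(288,269.5)),("side",m(-28,-80,142),(283.5,264)),]
for sel in (obs,[o for o in obs if o[0]=="top"],[o for o in obs if o[0]=="side"]):
    p,e=fit(sel,[.4,.3,-.3]); print("rack",p,np.rad2deg(p[2])); print(e)
E
```

```text
[[ 0.9397 -0.     -0.342 ]
 [ 0.      1.     -0.    ]
 [ 0.342   0.      0.9397]]
stand [ 0.5356 -0.1834 -0.1775] -10.169578104490464
[[-0.6274 -0.4902]
 [ 0.6324 -0.0769]
 [ 0.2962  0.362 ]
 [-0.4747  0.8903]
 [ 1.9684 -0.618 ]
 [ 1.8836 -1.8796]
 [-1.4393 -2.4798]
 [-0.9821  0.1669]
 [-0.3313  0.3909]
 [-0.2841 -0.907 ]]
stand [ 0.5356 -0.1841 -0.1762] -10.093037006241213
[[-0.3985 -0.4097]
 [ 0.8811 -0.1469]
 [ 0.6393  0.3042]
 [-0.1516  0.9919]
 [-0.6325  0.112 ]
 [-0.031  -0.8293]]
stand [ 0.5352 -0.1789 -0.1842] -10.553922383027194
[[ 0.7238  0.5258]
 [ 1.6618 -0.7454]
 [-2.3947 -1.7221]
 [-0.6012  1.2818]]
rack [ 0.4941  0.2577 -0.3172] -18.17629247527886
[[-0.0777  0.3179]
 [ 0.6574  0.0402]
 [ 0.9756  1.2368]
 [ 0.2093  1.7239]
 [-0.4801  0.6801]
 [-0.0696  0.5152]
 [ 0.3782 -0.1499]
 [-0.8094 -0.1024]
 [ 0.0402 -0.7268]
 [-1.1973 -0.4823]
 [ 1.0333 -1.8979]
 [ 1.2069 -1.6735]
 [-1.3307 -0.0203]
 [-1.2378  0.0504]
 [-2.8676 -0.2396]
 [-1.1483  1.3268]
 [ 0.1869 -1.0437]
 [-0.1576 -0.3216]]
rack [ 0.4948  0.2575 -0.3242] -18.577156875283663
[[ 0.2939 -0.068 ]
 [ 0.8967 -0.0142]
 [ 0.7981  1.0239]
 [ 0.1745  1.1715]
 [-0.1464  0.1567]
 [ 0.2244 -0.0248]
 [ 0.4805 -0.2244]
 [-0.6658 -0.1615]
 [-1.2371 -0.6446]
 [-1.1039 -0.5569]]
rack [ 0.493   0.258  -0.3047] -17.45736431156065
[[ 0.2797  0.2112]
 [-0.8442  0.4273]
 [ 0.8773 -1.7749]
 [ 0.9685 -1.5122]
 [-1.9136  0.499 ]
 [-0.3189  2.1038]
 [ 0.4565 -1.1414]
 [ 0.0252 -0.371 ]]
```

```bash
cat >> h.py <<'E'
S=dict(p=np.array([0.5356,-0.184,0]),yaw=-0.177); K=dict(p=np.array([0.4945,0.2576,0]),yaw=-0.321)
RRw=Rz(S["yaw"])@RR; RO=Rz(S["yaw"])@np.array([.03,0,.035])+S["p"]
def rest(x,y,z): return RO+RRw@(np.array([x,y,z])/1000)
def rack(x,y,z): return K["p"]+Rz(K["yaw"])@(np.array([x,y,z])/1000)
def Rtool(xa,za): # tool x along xa, tool z along za
    xa=np.array(xa,float);za=np.array(za,float); return np.stack([xa,np.cross(za,xa),za],1)
def Rdown(a): return Rtool([-np.sin(a),np.cos(a),0],[0,0,-1]) # tool y at angle a
RSEAT=Rtool(RRw[:,1],-RRw[:,2])
def st():
    from cell import robot
    s=robot.read_state(); return s,Ro.from_quat(s["orientation"]).as_matrix()
def plan(p,R=None,s=None):
    s,C=st() 
    R=C if R is None else R
    x=C.T@(p-s["tcp_pos"])*100; tw=Ro.from_matrix(C.T@R).as_rotvec(degrees=True)
    print("xyz cm",np.round(x,2),"twist",np.round(tw,2),"n>=",max(np.linalg.norm(x)/5,np.linalg.norm(tw)/8.59))
def snap(n,tag,box=None,s=1):
    from cell import robot
    o=robot.get_image(n)["pixels"][:,:,::-1].copy()
    if box:
        x0,y0,x1,y1=box; o=cv2.resize(o[y0:y1,x0:x1],None,fx=s,fy=s,interpolation=cv2.INTER_CUBIC)
        o=cv2.convertScaleAbs(o,alpha=1.5,beta=10)
        for x in range((x0//10+1)*10,x1,10):
            cv2.line(o,((x-x0)*s,0),((x-x0)*s,6),(0,0,255),1)
            if x%20==0: cv2.putText(o,str(x),((x-x0)*s-10,20),0,.35,(0,0,255),1)
        for y in range((y0//10+1)*10,y1,10):
            cv2.line(o,(0,(y-y0)*s),(6,(y-y0)*s),(0,0,255),1)
            if y%20==0: cv2.putText(o,str(y),(8,(y-y0)*s+4),0,.35,(0,0,255),1)
    cv2.imwrite(f"pics/{tag}.png",o)
E
python3 - <<'E'
from h import *
print("knob",rest(6,-165,141),"seat",rest(7,0,65))
p=rest(6,-165,141); p[2]=.25
plan(p,Rdown(S["yaw"]))
E
```

```text
knob [ 0.49415722 -0.34420587  0.16954878] seat [ 0.54972239 -0.1865261   0.09847416]
xyz cm [ 37.85 -20.6   -1.93] twist [-9.000e-02 -5.000e-02 -6.365e+01] n>= 8.627047918376123
```

```bash
python3 -m creep '{"xyz":[[37.85,-20.6,-1.93],[37.85,-20.6,-1.93],[37.85,-20.6,-1.93],[37.85,-20.6,-1.93],[37.85,-20.6,-1.93],[37.85,-20.6,-1.93],[37.85,-20.6,-1.93],[37.85,-20.6,-1.93]],"twist":[[0,0,-63.65],[0,0,-63.65],[0,0,-63.65],[0,0,-63.65],[0,0,-63.65],[0,0,-63.65],[0,0,-63.65],[0,0,-63.65]],"gripper":[0.75,0.75,0.75,0.75,0.75,0.75,0.75,0.75]}'
python3 - <<'E'
from h import *
p=rest(6,-165,141); p[2]=.25
plan(p,Rdown(S["yaw"]))
E
```

```text
t: 0.9
tcp_pos: [0.4726, -0.3649, 0.2485]
orientation: [0.765, 0.644, 0.0, -0.001]
contact_force: [1.4, -0.3, -0.3]
width: 0.0642
xyz cm [ 2.4   1.76 -0.15] twist [-0.07 -0.09  0.27] n>= 0.5972395712256653
```

```bash
python3 -m creep '{"xyz":[[2.4,1.76,-0.15],[2.4,1.76,-0.15],[2.4,1.76,-0.15]],"twist":[[0,0,0.27],[0,0,0.27],[0,0,0.27]],"gripper":[0.75,0.75,0.75]}'
python3 - <<'E'
from h import *
snap("side","s1",(300,60,440,200),4);snap("top","t1",(400,130,520,250),5)
p=rest(6,-165,141); p[2]=.25
plan(p,Rdown(S["yaw"]))
s,C=st()
for n in ("side","top"): print(n,proj(n,s["tcp_pos"]),proj(n,rest(6,-165,141)))
E
```

```text
t: 1.2
tcp_pos: [0.4941, -0.3438, 0.2496]
orientation: [0.766, 0.642, -0.0, -0.001]
contact_force: [-0.4, -0.5, -0.3]
width: 0.0643
xyz cm [ 0.17  0.12 -0.04] twist [-0.15 -0.05 -0.14] n>= 0.041822562451075226
side [[398.98696474  90.42095925]] [[394.26431016 120.49395719]]
top [[482.07025329 189.99477124]] [[466.59834015 194.16148772]]
```

View pics/s1.png

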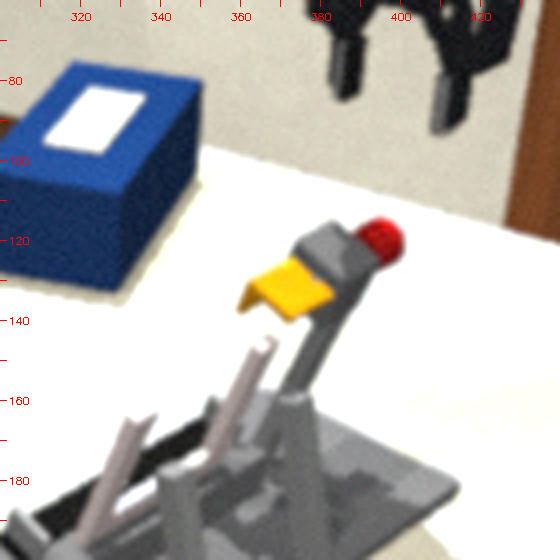

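View pics/t1.png

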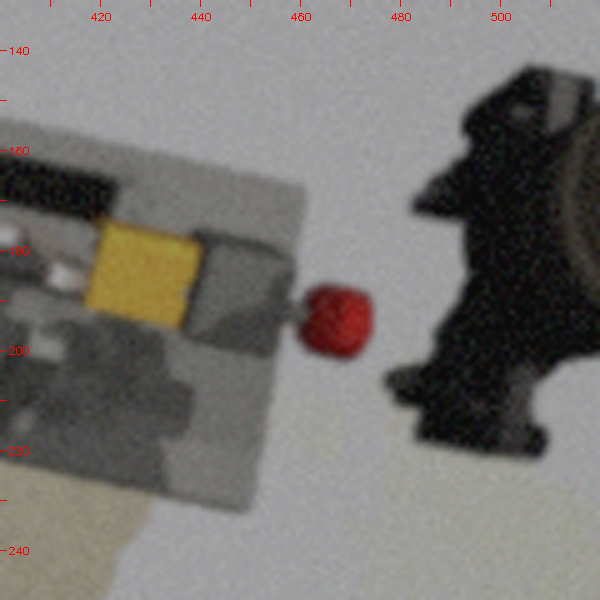

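```bash
python3 -m creep '{"xyz":[[0,0.1,4],[0,0.1,7],[0,0.1,9],[0,0.1,10.2],[0,0.1,10.2]],"twist":[[0,0,0],[0,0,0],[0,0,0],[0,0,0],[0,0,0]],"gripper":[0.75,0.75,0.75,0.75,0.75]}'; python3 -m creep '{"xyz":[[0,0,0],[0,0,0],[0,0,0],[0,0,0],[0,0,0]],"twist":[[0,0,0],[0,0,0],[0,0,0],[0,0,0],[0,0,0]],"gripper":[0.2,0.2,0.2,0.2,0.2]}';python3 - <<'E'
from h import *
snap("side","s2",(300,60,440,200),4);snap("top","t2",(400,130,520,250),5)
plan(rest(6,-165,141))
E
```

```text
t: 1.8
tcp_pos: [0.4916, -0.3464, 0.146]
orientation: [0.768, 0.64, -0.001, -0.003]
contact_force: [-0.1, 0.9, -0.1]
width: 0.064
t: 2.3
tcp_pos: [0.4933, -0.3475, 0.1476]
orientation: [0.768, 0.64, -0.001, -0.001]
contact_force: [5.0, -3.4, 3.3]
width: 0.03
xyz cm [ 0.35  0.02 -2.2 ] twist [0. 0. 0.] n>= 0.44449771916683545
```

View pics/s2.png

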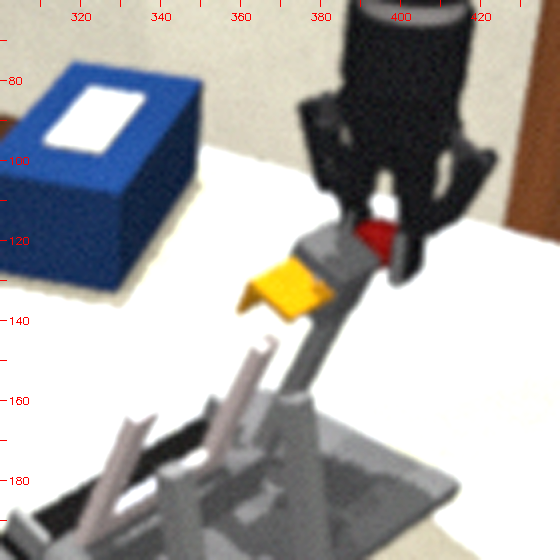

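View pics/t2.png

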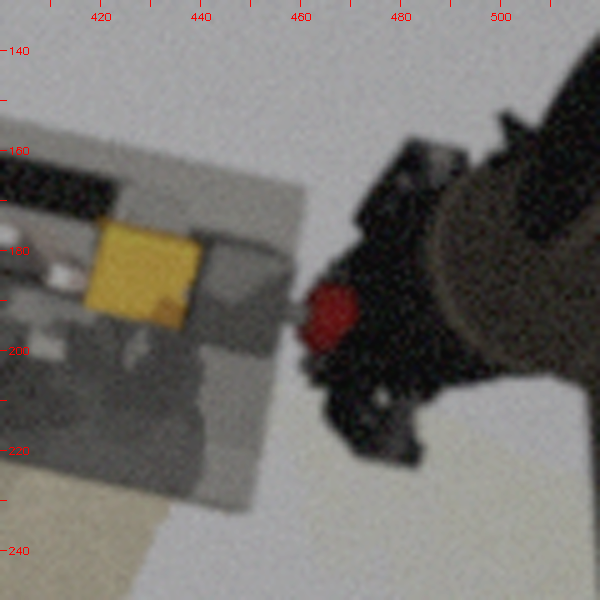

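The knob is gripped: it shows red between the fingers at about (395,120) in the side view, and the opening is 30 mm. Now I'll pull it 40 mm along tool −x.

```bash
python3 -m creep '{"xyz":[[-0.7,0,0],[-1.4,0,0],[-2.1,0,0],[-2.8,0,0],[-3.4,0,0],[-3.9,0,0],[-4.2,0,0],[-4.2,0,0]],"twist":[[0,0,0],[0,0,0],[0,0,0],[0,0,0],[0,0,0],[0,0,0],[0,0,0],[0,0,0]],"gripper":[0.2,0.2,0.2,0.2,0.2,0.2,0.2,0.2]}';python3 - <<'E'
from h import *
snap("side","s3",(300,60,440,200),4)
plan(rest(6,-205,141))
E
```

```text
t: 3.2
tcp_pos: [0.4858, -0.387, 0.1476]
orientation: [0.768, 0.64, 0.0, -0.002]
contact_force: [0.3, 6.1, 5.3]
width: 0.0303
xyz cm [ 0.36  0.06 -2.19] twist [0. 0. 0.] n>= 0.444658530152316
```

View pics/s3.png

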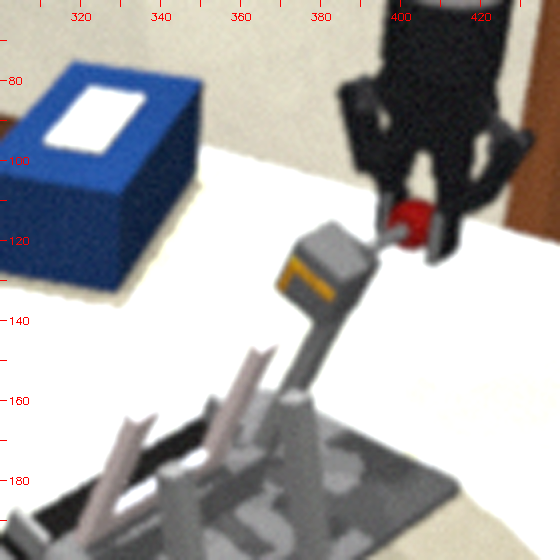

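The keeper is now inside the housing at (375,128) and the knob has moved 40 mm. I'll release it and go up.

```bash
python3 -m creep '{"xyz":[[0,0,0],[0,0,0],[0,0,0],[0,0,-2],[0,0,-6],[0,0,-11],[0,0,-13],[0,0,-13]],"twist":[[0,0,0],[0,0,0],[0,0,0],[0,0,0],[0,0,0],[0,0,0],[0,0,0],[0,0,0]],"gripper":[0.7,0.7,0.7,0.7,0.7,0.7,0.7,0.7]}';python3 - <<'E'
from h import *
snap("side","s4",(300,60,440,200),4)
p=rack(35,0,142); p[2]=.28
plan(p,Rdown(K["yaw"]))
E
```

```text
t: 4.05
tcp_pos: [0.4876, -0.3888, 0.2818]
orientation: [0.768, 0.64, 0.001, 0.002]
contact_force: [0.6, -0.2, 0.1]
width: 0.0599
xyz cm [ 6.317e+01 -7.390e+00 -3.000e-02] twist [-0.02 -0.05  8.  ] n>= 12.720477921276593
```

View pics/s4.png

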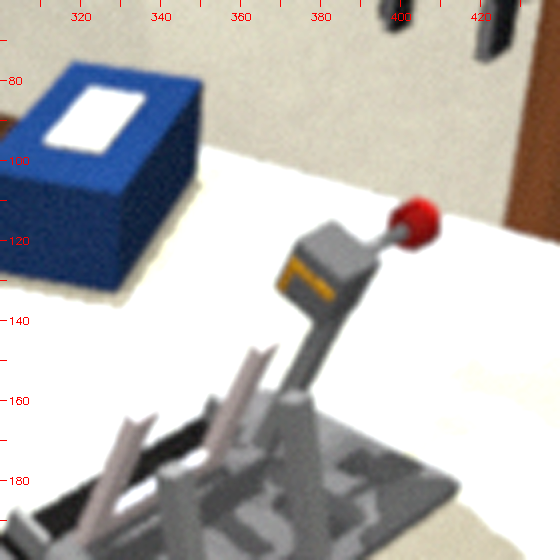

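The knob stays out, at (404,116). Now over to the rack.

```bash
python3 -m creep '{"xyz":[[63,-7.4,0],[63,-7.4,0],[63,-7.4,0],[63,-7.4,0],[63,-7.4,0],[63,-7.4,0],[63,-7.4,0],[63,-7.4,0]],"twist":[[0,0,8],[0,0,8],[0,0,8],[0,0,8],[0,0,8],[0,0,8],[0,0,8],[0,0,8]],"gripper":[0.6,0.6,0.6,0.6,0.6,0.6,0.6,0.6]}';python3 - <<'E'
from h import *
p=rack(35,0,142); p[2]=.25
plan(p,Rdown(K["yaw"]))
E
```

```text
t: 4.9
tcp_pos: [0.5108, 0.0131, 0.2772]
orientation: [0.811, 0.585, -0.001, -0.001]
contact_force: [0.7, 0.1, -0.6]
width: 0.051
xyz cm [22.68 -5.76  2.73] twist [-0.17  0.03 -0.03] n>= 4.712177997230406
```

```bash
python3 -m creep '{"xyz":[[22.7,-5.8,2.7],[22.7,-5.8,2.7],[22.7,-5.8,2.7],[22.7,-5.8,2.7],[22.7,-5.8,2.7],[22.7,-5.8,2.7],[22.7,-5.8,2.7],[22.7,-5.8,2.7]],"twist":[[0,0,0],[0,0,0],[0,0,0],[0,0,0],[0,0,0],[0,0,0],[0,0,0],[0,0,0]],"gripper":[0.6,0.6,0.6,0.6,0.6,0.6,0.6,0.6]}';python3 - <<'E'
from h import *
p=rack(35,0,142); p[2]=.25
plan(p,Rdown(K["yaw"]))
snap("side","s5",(150,130,310,280),5);snap("top","t5",(110,120,250,240),5)
s,C=st()
for n in ("side","top"): print(n,proj(n,s["tcp_pos"]),proj(n,rack(35,0,142)))
E
```

```text
t: 5.7
tcp_pos: [0.5273, 0.2449, 0.249]
orientation: [0.812, 0.584, -0.002, -0.001]
contact_force: [-0.6, -0.3, 0.4]
width: 0.0515
xyz cm [ 0.17 -0.01 -0.1 ] twist [-0.24  0.16 -0.13] n>= 0.03921000884762475
side [[215.71633229 212.74367398]] [[222.88014914 262.97738299]]
top [[181.82480723 163.0585014 ]] [[195.47944943 172.46292575]]
```

View pics/s5.png

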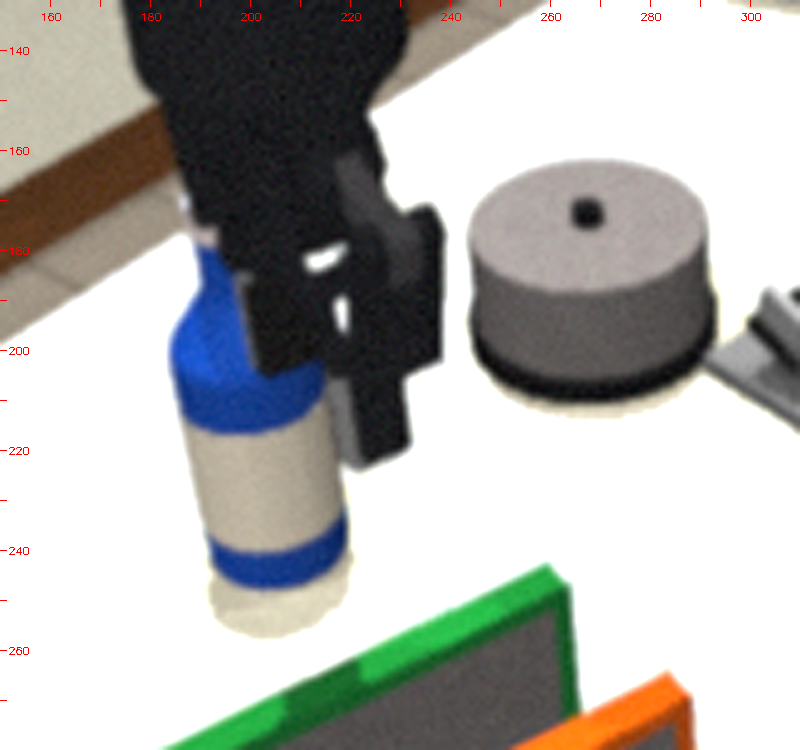

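View pics/t5.png

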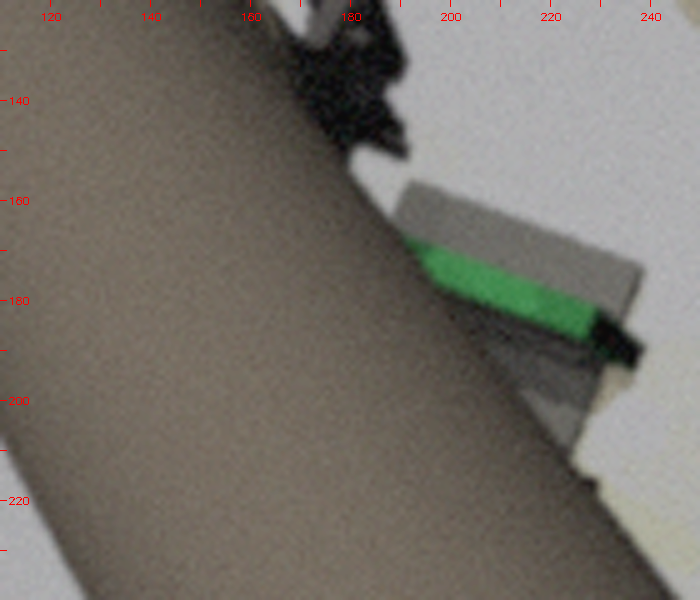

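Run:
```python
from h import *
def back(c,uv,z):
    f=lambda p:(proj(c,[p[0],p[1],z])[0]-uv)
    return least_squares(f,[.6,.1]).x
print("bottle",back("side",(207,242),0.0),back("top",(265,112),0.0)); print("tub",back("side",(268,183),.0375),back("top",(348,108),.075))
print(rack(35,0,142), rack(35,80,142),rack(35,-80,142))
```

```text
bottle [0.71184781 0.12281223] [0.71513666 0.11609933]
tub [ 0.70712521 -0.09500441] [ 0.70775671 -0.09229227]
[0.52771221 0.24655695 0.142     ] [0.55295346 0.32247058 0.142     ] [0.50247096 0.17064332 0.142     ]
```

```bash
python3 -m creep '{"xyz":[[0.2,0,4],[0.2,0,8],[0.2,0,10],[0.2,0,12],[0.2,0,13.5],[0.2,0,14.1],[0.2,0,14.1]],"twist":[[0,0,0],[0,0,0],[0,0,0],[0,0,0],[0,0,0],[0,0,0],[0,0,0]],"gripper":[0.6,0.6,0.6,0.6,0.6,0.6,0.6]}';python3 - <<'E'
from h import *
p=rack(35,0,142); p[2]=.108
plan(p,Rdown(K["yaw"]))
snap("side","s6",(150,180,310,330),5)
E
```

```text
t: 6.5
tcp_pos: [0.5277, 0.246, 0.1084]
orientation: [0.812, 0.583, -0.002, -0.001]
contact_force: [0.2, 1.1, -0.0]
width: 0.0515
xyz cm [ 0.06 -0.02  0.04] twist [-0.21  0.15 -0.22] n>= 0.03946985235081918
```

View pics/s6.png

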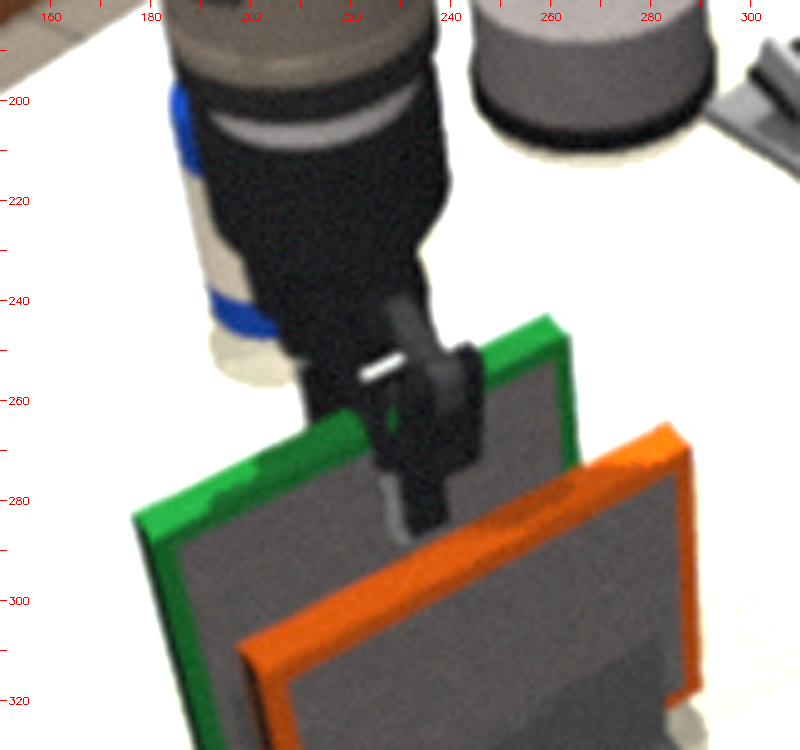

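The fingers straddle the green cassette: the near finger is at (233,285), clear of the orange one. Next I close and lift.

```bash
python3 -m creep '{"xyz":[[0,0,0],[0,0,0],[0,0,0],[0,0,0],[0,0,0],[0,0,0]],"twist":[[0,0,0],[0,0,0],[0,0,0],[0,0,0],[0,0,0],[0,0,0]],"gripper":[0.05,0.05,0.05,0.05,0.05,0.05]}'; python3 -m creep '{"xyz":[[0,0,-1],[0,0,-3],[0,0,-5],[0,0,-8],[0,0,-12],[0,0,-15],[0,0,-15]],"twist":[[0,0,0],[0,0,0],[0,0,0],[0,0,0],[0,0,0],[0,0,0],[0,0,0]],"gripper":[0.05,0.05,0.05,0.05,0.05,0.05,0.05]}';python3 - <<'E'
from h import *
snap("side","s7",(100,100,360,330),3);snap("top","t7",(110,120,250,240),5)
E
```

```text
t: 7.15
tcp_pos: [0.5289, 0.2468, 0.1102]
orientation: [0.812, 0.584, -0.001, -0.0]
contact_force: [-1.0, -0.8, 5.4]
width: 0.0131
t: 7.85
tcp_pos: [0.5306, 0.2483, 0.2647]
orientation: [0.812, 0.584, 0.003, 0.0]
contact_force: [0.7, -0.1, -4.7]
width: 0.013
```

View pics/s7.png

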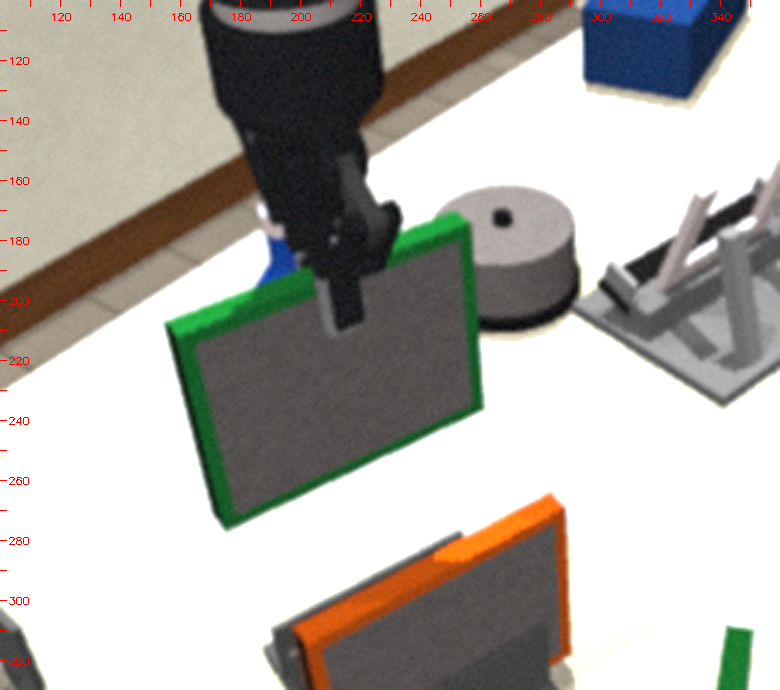

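```bash
cat > fitc.py <<'E'
from h import *
def fitcass(pairs,s,C,p0=(0,-33,0)):
    # cassette in tool frame: centre at (dx, 0, zt) top at tool z = p1 (mm, neg), rotated by a about tool y
    def f(p):
        r=[]
        A=Ro.from_euler('y',p[2]).as_matrix()
        for c,(x,y,z),uv in pairs: # x along tool x, y along tool y, z from top downward
            L=A@np.array([x,y,z+65-65.])+np.array([p[0],0,p[1]])
            r.append(proj(c,s["tcp_pos"]+C@(L/1000))[0]-uv)
        return np.ravel(r)
    o=least_squares(f,p0); return o.x,f(o.x).reshape(-1,2)
E
python3 - <<'E'
from fitc import *
s,C=st(); print(C)
# tool y = rack x (away from robot); side camera sees y=-7 face and +x(tool)=rack +y end
pr=[("side",(80,7,0),(156,208.3)),("side",(-80,-7,0),(256.7,174)),("side",(80,-7,130),(175.5,276.3)),("side",(-80,-7,130),(260.7,235.7)),("side",(80,7,130),(171,272))]
x,e=fitcass(pr,s,C);print(x,np.rad2deg(x[2]));print(e)
E
```

```text
[[ 3.19013329e-01  9.47748472e-01 -1.82492598e-03]
 [ 9.47749360e-01 -3.19015052e-01 -7.39599928e-04]
 [-1.28313356e-03 -1.49363020e-03 -9.99998061e-01]]
[ 3.38542696e+00 -3.61929826e+01  5.42216048e-03] 0.3106669111692226
[[-1.33642222 -1.084131  ]
 [ 0.64024546 -0.36812343]
 [-0.33405298  1.18676596]
 [ 1.38763538  0.66358318]
 [ 0.45832567  0.22598016]]
```

View pics/t7.png

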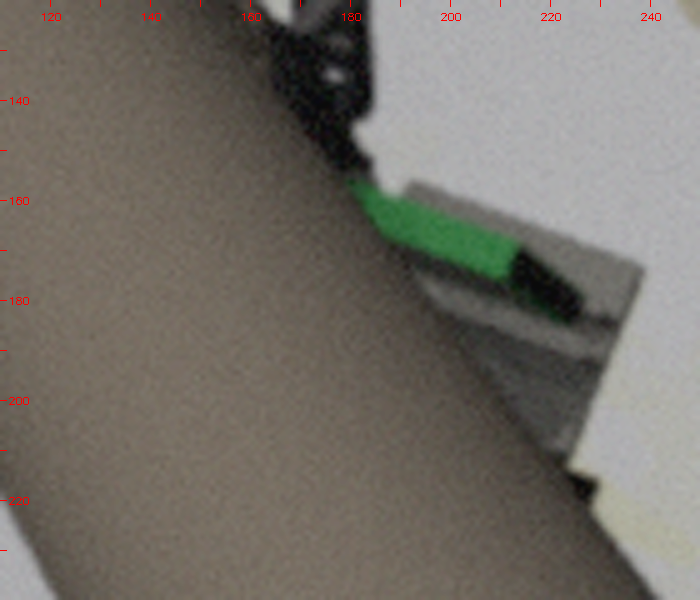

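Run:
```python
from h import *
print(rest(17,-2,228)); plan(rest(17,-2,228),RSEAT)
```

```text
[ 0.50374207 -0.18033326  0.25506426]
xyz cm [-41.24  11.26   0.51] twist [-20.05   1.54  -8.36] n>= 8.549756008599074
```

```bash
python3 -m creep '{"xyz":[[-5,1.3,-3],[-10,2.7,-4],[-15,4,-4],[-20,5.4,-4],[-25,6.8,-4],[-30,8.2,-4],[-35,9.5,-4],[-39,10.7,-3]],"twist":[[-2.5,0.2,-1],[-5,0.4,-2],[-7.5,0.6,-3],[-10,0.8,-4.2],[-12.5,1,-5.2],[-15,1.2,-6.3],[-17.5,1.4,-7.3],[-20,1.5,-8.4]],"gripper":[0.05,0.05,0.05,0.05,0.05,0.05,0.05,0.05]}';python3 - <<'E'
from h import *
plan(rest(17,-2,228),RSEAT)
E
```

```text
t: 8.75
tcp_pos: [0.5043, -0.1458, 0.2906]
orientation: [0.755, 0.633, 0.11, 0.133]
contact_force: [1.6, 0.8, -5.0]
width: 0.0134
xyz cm [-3.4  -0.69  3.54] twist [-0.11  0.08  0.07] n>= 0.9913508048434663
```

```bash
python3 -m creep '{"xyz":[[-1.5,-0.3,0],[-3,-0.7,1],[-3.4,-0.7,2.5],[-3.4,-0.7,3.5],[-3.4,-0.7,3.5]],"twist":[[0,0,0],[0,0,0],[0,0,0],[0,0,0],[0,0,0]],"gripper":[0.05,0.05,0.05,0.05,0.05]}';python3 - <<'E'
from h import *
plan(rest(17,-2,228),RSEAT)
snap("side","s8",(250,60,450,240),4);snap("top","t8",(320,80,480,240),4)
E
```

```text
t: 9.25
tcp_pos: [0.5016, -0.1793, 0.2519]
orientation: [0.755, 0.633, 0.109, 0.13]
contact_force: [0.0, -0.5, -5.0]
width: 0.0128
xyz cm [-0.07  0.32 -0.22] twist [-0.5  -0.02  0.08] n>= 0.07908041586660298
```

View pics/s8.png

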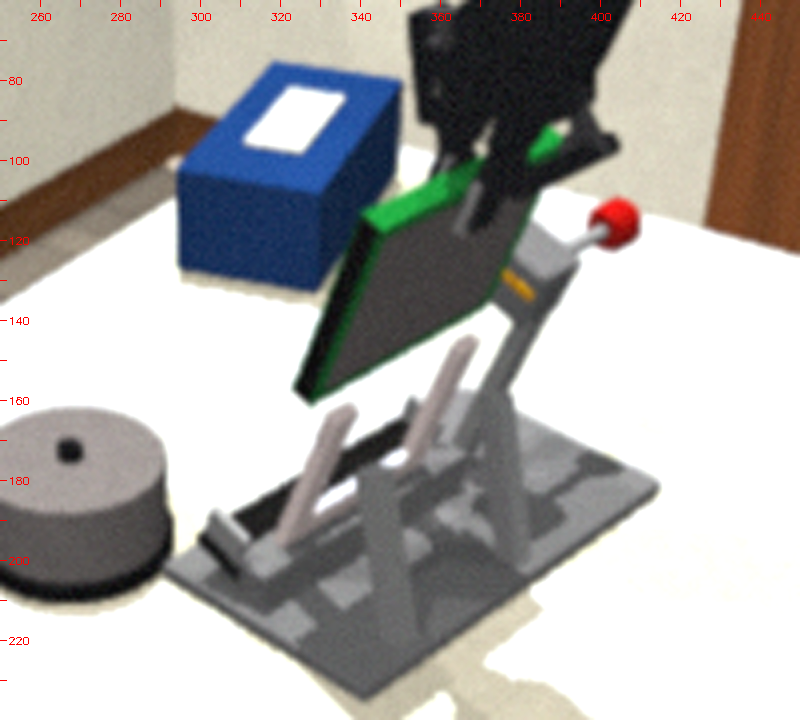

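View pics/t8.png

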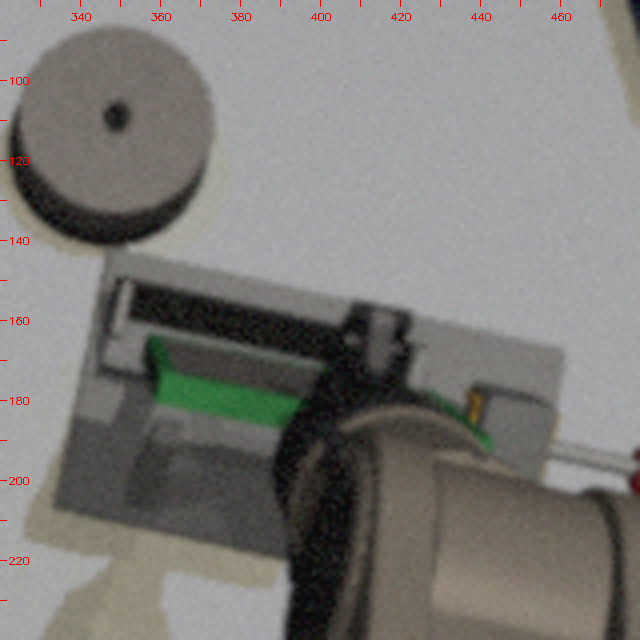

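Run:
```python
from fitc import *
s,C=st()
pr=[("side",(80,-7,0),(343.2,119.2)),("side",(80,7,0),(340.5,111.8)),("side",(80,-7,130),(327.5,160.8)),("side",(80,7,130),(323.5,156.8)),
("top",(80,-7,0),(360,180.5)),("top",(80,7,0),(359.5,173)),("top",(80,7,130),(357.5,164))]
for q in(pr,pr[:4]):
    x,e=fitcass(q,s,C);print(x,np.rad2deg(x[2]));print(e)
# tool to rest
L=RRw.T@(s["tcp_pos"]-RO)*1000; print("tcp in rest",L)
T=RRw.T@C; print(T)
```

```text
[-4.35396497e-01 -2.86129206e+01 -1.54143502e-02] -0.8831772103960955
[[ 1.11938978 -1.94444239]
 [-1.06633603  1.18846186]
 [-0.54119584 -0.17879849]
 [-0.86721796 -0.2158355 ]
 [-1.0069297  -1.07601031]
 [ 1.11520824 -0.79660922]
 [ 1.10276456 -1.43825244]]
[ -1.29539065 -28.01847069  -0.02945424] -1.6876034009752456
[[ 1.14456384 -1.44899325]
 [-1.03143569  1.68999133]
 [ 0.07089765 -0.13720659]
 [-0.24535187 -0.16290196]]
tcp in rest [ 15.98625807  -1.11882576 227.65036448]
[[-2.27215386e-03  9.99988017e-01 -4.33623754e-03]
 [ 9.99997388e-01  2.27105915e-03 -2.57363009e-04]
 [-2.47512073e-04 -4.33681098e-03 -9.99990565e-01]]
```

```bash
python3 -m creep '{"xyz":[[0,0,2],[0,0,5],[0,0,8],[0,0,10],[0,0,11],[0,0,11.5],[0,0,11.5]],"twist":[[0,0,0],[0,0,0],[0,0,0],[0,0,0],[0,0,0],[0,0,0],[0,0,0]],"gripper":[0.05,0.05,0.05,0.05,0.05,0.05,0.05]}';python3 - <<'E'
from h import *
s,C=st(); print(s["contact_force"]); print("tcp in rest",RRw.T@(s["tcp_pos"]-RO)*1000)
snap("side","s9",(250,60,450,240),4);snap("top","t9",(320,80,480,240),4)
E
```

```text
t: 10.05
tcp_pos: [0.5417, -0.186, 0.1465]
orientation: [0.755, 0.633, 0.11, 0.132]
contact_force: [-0.8, 0.6, -5.1]
width: 0.0133
[-0.80608299  0.64411071 -5.12920824]
tcp in rest [ 15.86119324  -0.89973451 112.84693402]
```

View pics/s9.png

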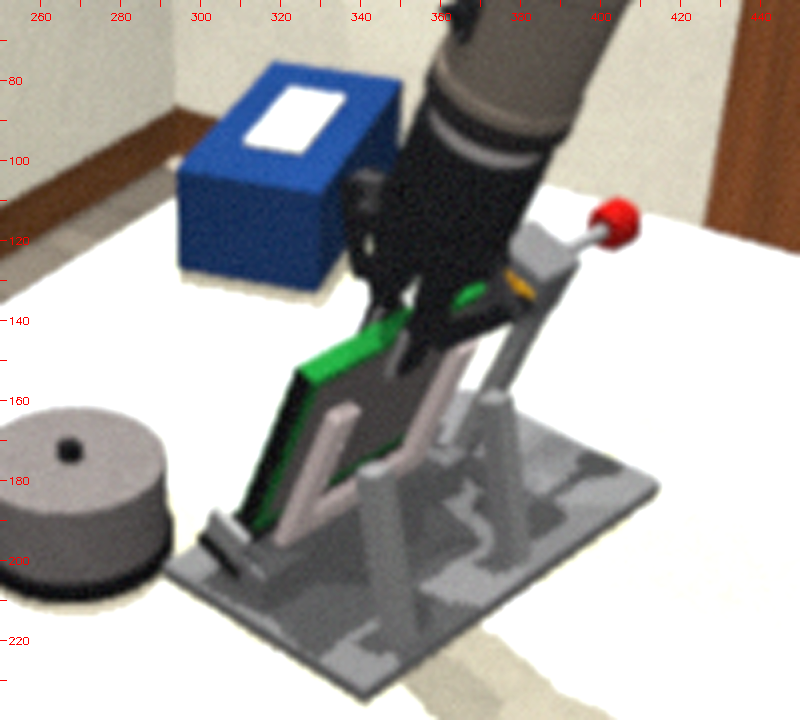

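View pics/t9.png

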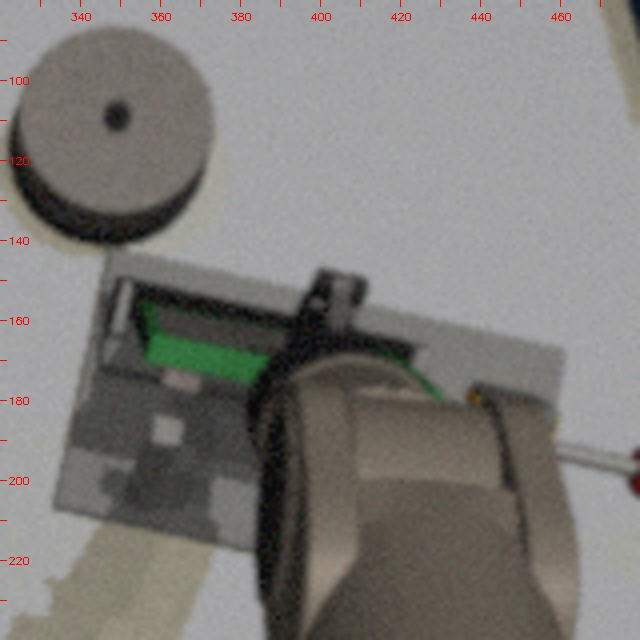

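```bash
python3 -m creep '{"xyz":[[0,-0.2,0.4],[0,-0.4,0.7],[0,-0.5,1.0],[0,-0.5,1.2],[0,-0.5,1.2]],"twist":[[0,0,0],[0,0,0],[0,0,0],[0,0,0],[0,0,0]],"gripper":[0.05,0.05,0.05,0.05,0.05]}';python3 - <<'E'
from h import *
s,C=st(); print(s["contact_force"]); print("tcp in rest",RRw.T@(s["tcp_pos"]-RO)*1000)
E
```

```text
t: 10.65
tcp_pos: [0.5411, -0.1862, 0.134]
orientation: [0.755, 0.633, 0.11, 0.132]
contact_force: [-0.0, -0.8, -4.3]
width: 0.0132
[-0.02931616 -0.77396564 -4.25158088]
tcp in rest [ 11.09646123  -1.14933151 101.27658019]
```

```bash
python3 -m creep '{"xyz":[[0,-0.1,0.1],[0,-0.2,0.2],[0,-0.2,0.3],[0,-0.2,0.3]],"twist":[[0,0,0],[0,0,0],[0,0,0],[0,0,0]],"gripper":[0.05,0.05,0.05,0.05]}'; python3 -m creep '{"xyz":[[0,-0.1,0.1],[0,-0.1,0.2],[0,-0.1,0.2]],"twist":[[0,0,0],[0,0,0],[0,0,0]],"gripper":[0.05,0.05,0.05]}';python3 - <<'E'
from h import *
s,C=st(); print("force rest",RRw.T@s["contact_force"]); print("tcp in rest",RRw.T@(s["tcp_pos"]-RO)*1000)
snap("side","s10",(270,90,420,240),5)
E
```

```text
t: 11.05
tcp_pos: [0.5411, -0.1857, 0.1317]
orientation: [0.754, 0.633, 0.111, 0.133]
contact_force: [-4.0, 2.1, 5.2]
width: 0.0134
t: 11.35
tcp_pos: [0.5415, -0.1856, 0.1316]
orientation: [0.754, 0.633, 0.111, 0.134]
contact_force: [-10.9, 3.3, 19.1]
width: 0.0131
force rest [-4.07729221  1.28292445 21.83277975]
tcp in rest [10.53160983 -0.55053574 98.96600393]
```

View pics/s10.png

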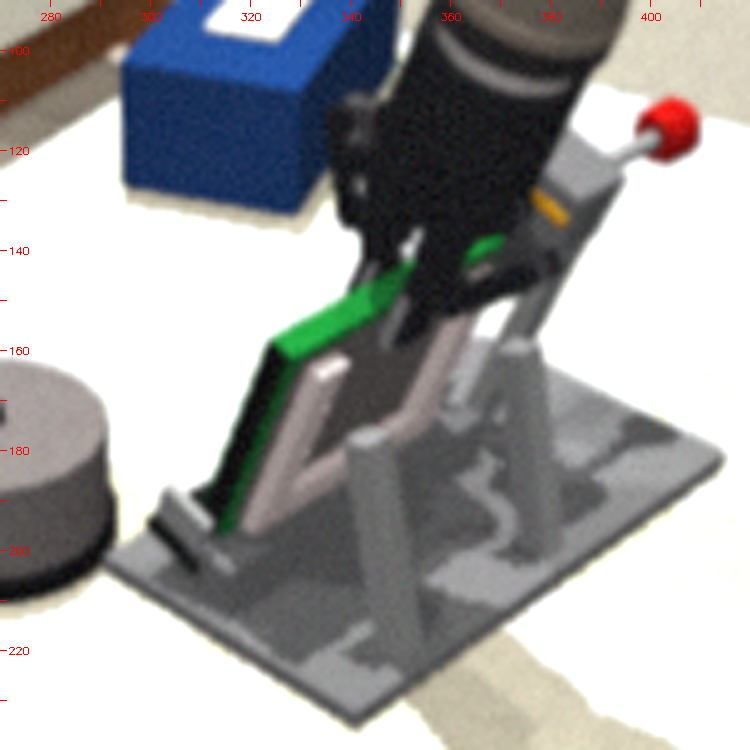

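Foot contact at tcp z≈99 matches the expected 98. I'll ease off upward slightly, then press back onto the rails.

```bash
python3 -m creep '{"xyz":[[0,0,-0.2],[0,-0.1,-0.3],[0,-0.2,-0.3],[0,-0.3,-0.3],[0,-0.3,-0.3]],"twist":[[0,0,0],[0,0,0],[0,0,0],[0,0,0],[0,0,0]],"gripper":[0.05,0.05,0.05,0.05,0.05]}'
python3 - <<'E'
from h import *
s,C=st(); print("force rest",RRw.T@s["contact_force"]); print("tcp in rest",RRw.T@(s["tcp_pos"]-RO)*1000)
E
```

```text
t: 11.9
tcp_pos: [0.5395, -0.1853, 0.1343]
orientation: [0.754, 0.633, 0.112, 0.135]
contact_force: [4.0, -1.7, -3.0]
width: 0.0133
force rest [ 2.93246203 -0.93727435 -4.26659987]
tcp in rest [  9.63718994  -0.58408746 102.2176547 ]
```

```bash
python3 -m creep '{"xyz":[[0,-0.1,0],[0,-0.2,0],[0,-0.2,0]],"twist":[[0,0,0],[0,0,0],[0,0,0]],"gripper":[0.05,0.05,0.05]}'
python3 - <<'E'
from h import *
s,C=st(); print("force rest",RRw.T@s["contact_force"],"torque",RRw.T@s["ft_torque"]); print("tcp in rest",RRw.T@(s["tcp_pos"]-RO)*1000)
print("tilt",np.rad2deg(np.arcsin(np.linalg.norm(C[:2,2]))), "yaw toolx",np.rad2deg(np.arctan2(C[1,0],C[0,0]))-90, RRw.T@C)
E
```

```text
t: 12.2
tcp_pos: [0.5394, -0.1853, 0.1345]
orientation: [0.754, 0.632, 0.114, 0.137]
contact_force: [7.5, -1.1, -4.1]
width: 0.013
force rest [ 5.74626379  0.24699316 -6.40755778] torque [-0.16089887 -0.66953061 -0.42966904]
tcp in rest [  9.53534963  -0.60803581 102.4030084 ]
tilt 20.47817753112109 yaw toolx -10.042302199514438 [[-2.11602103e-03  9.99962942e-01  8.34493707e-03]
 [ 9.99997473e-01  2.12228196e-03 -7.41482570e-04]
 [-7.59165401e-04  8.34334699e-03 -9.99964905e-01]]
```

```bash
python3 -m creep '{"xyz":[[0,0.1,0.1],[0,0.1,0.2],[0,0.1,0.3],[0,0.1,0.4],[0,0.1,0.4]],"twist":[[0.5,0,0],[0.5,0,0],[0.5,0,0],[0.5,0,0],[0.5,0,0]],"gripper":[0.05,0.05,0.05,0.05,0.05]}'
python3 - <<'E'
from h import *
s,C=st(); print("force rest",RRw.T@s["contact_force"],"torque",RRw.T@s["ft_torque"]); print("tcp in rest",RRw.T@(s["tcp_pos"]-RO)*1000)
print("tilt",np.rad2deg(np.arcsin(np.linalg.norm(C[:2,2]))))
snap("side","s11",(270,90,420,240),5)
snap("top","t11",(320,80,480,240),4)
E
```

```text
t: 12.7
tcp_pos: [0.5414, -0.1852, 0.1317]
orientation: [0.754, 0.633, 0.111, 0.133]
contact_force: [-5.7, 2.5, 9.3]
width: 0.0131
force rest [-2.46026061  1.47476785 10.80862934] torque [ 0.10304166  0.9678468  -0.04307749]
tcp in rest [10.40077257 -0.17796021 99.08289481]
tilt 19.961711312874932
```

View pics/s11.png

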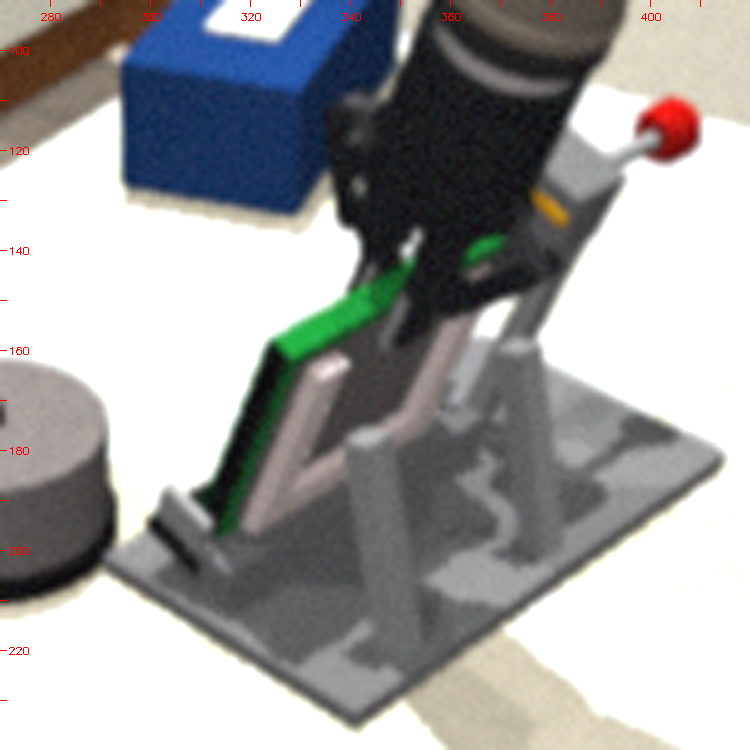

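View pics/t11.png

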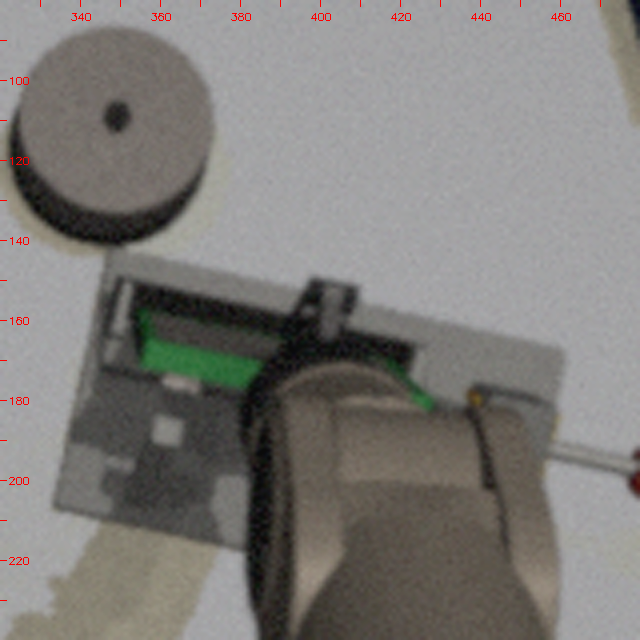

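```bash
python3 -m creep '{"xyz":[[0,-0.1,-0.1],[0,-0.2,-0.1],[0,-0.2,-0.05],[0,-0.2,0],[0,-0.2,0]],"twist":[[0,0,0],[0,0,0],[0,0,0],[0,0,0],[0,0,0]],"gripper":[0.05,0.05,0.05,0.05,0.05]}'
python3 - <<'E'
from h import *
s,C=st(); print("force rest",RRw.T@s["contact_force"],"torque",RRw.T@s["ft_torque"]); print("tcp in rest",RRw.T@(s["tcp_pos"]-RO)*1000)
print("tilt",np.rad2deg(np.arcsin(np.linalg.norm(C[:2,2]))))
E
```

```text
t: 13.3
tcp_pos: [0.5406, -0.1849, 0.1318]
orientation: [0.754, 0.633, 0.112, 0.134]
contact_force: [3.1, 1.1, 3.2]
width: 0.0135
force rest [3.8047072  1.67439719 2.03157182] torque [ 0.09545767 -0.43126547 -0.33166553]
tcp in rest [9.72016608e+00 1.11251158e-02 9.95060257e+01]
tilt 20.101920857641353
```

Both contacts now show: about 5 N from the rails and 6 N from the ledge. Releasing to a moderate opening.

```bash
python3 -m creep '{"xyz":[[0,0,0],[0,0,0],[0,0,0],[0,0,0],[0,0,0],[0,0,0]],"twist":[[0,0,0],[0,0,0],[0,0,0],[0,0,0],[0,0,0],[0,0,0]],"gripper":[0.2,0.25,0.3,0.35,0.4,0.4]}'
python3 - <<'E'
from h import *
s,C=st(); print("force rest",RRw.T@s["contact_force"])
snap("side","s12",(270,90,420,240),5)
snap("top","t12",(320,80,480,240),4)
E
```

```text
t: 13.9
tcp_pos: [0.5404, -0.1849, 0.1317]
orientation: [0.754, 0.633, 0.111, 0.134]
contact_force: [-0.7, -0.8, -0.4]
width: 0.0338
force rest [-0.68412352 -0.87662664 -0.15260369]
```

View pics/s12.png

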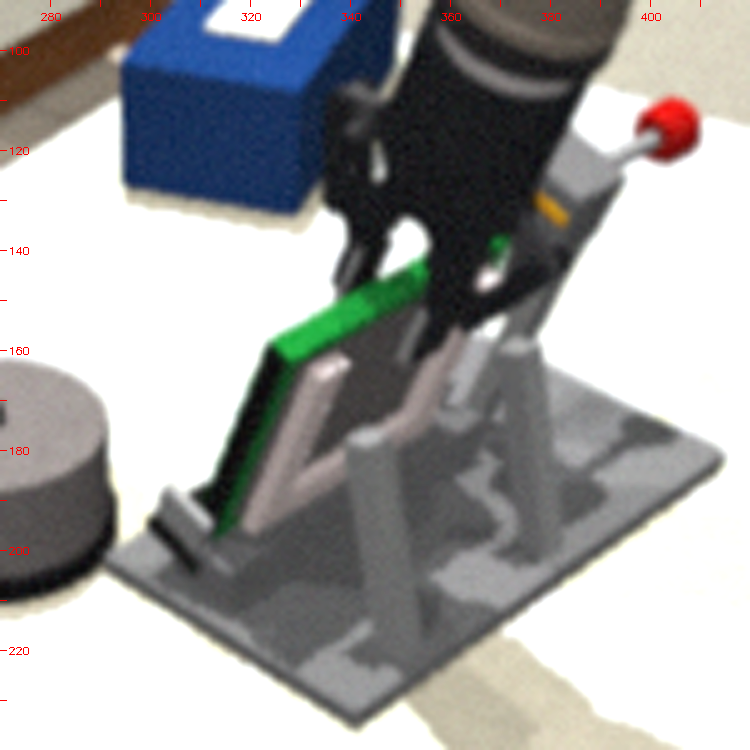

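The cassette stands on its own: its end edge still runs from (326,158) to (314,197). Withdrawing straight back along the tool.

```bash
python3 -m creep '{"xyz":[[0,0,-1],[0,0,-3],[0,0,-6],[0,0,-10],[0,0,-14],[0,0,-14]],"twist":[[0,0,0],[0,0,0],[0,0,0],[0,0,0],[0,0,0],[0,0,0]],"gripper":[0.4,0.4,0.4,0.4,0.4,0.4]}'
python3 - <<'E'
from h import *
s,C=st(); print("force rest",RRw.T@s["contact_force"])
snap("side","s13",(270,90,420,240),5)
snap("top","t13",(320,80,480,240),5)
p=rest(6,-205,141); p[2]=.27
plan(p,Rdown(S["yaw"]))
E
```

```text
t: 14.6
tcp_pos: [0.4946, -0.1769, 0.2694]
orientation: [0.753, 0.633, 0.113, 0.138]
contact_force: [0.7, -0.2, 0.5]
width: 0.0343
force rest [ 0.90818916 -0.0950624   0.2269039 ]
xyz cm [-20.49   2.96   0.6 ] twist [20.24  0.15  0.17] n>= 4.142642386480386
```

View pics/s13.png

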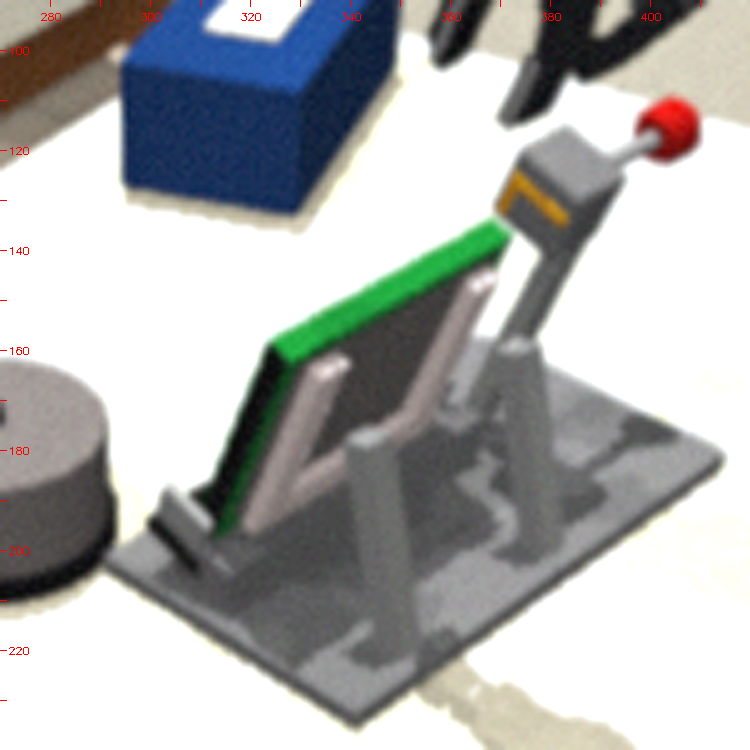

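View pics/t13.png

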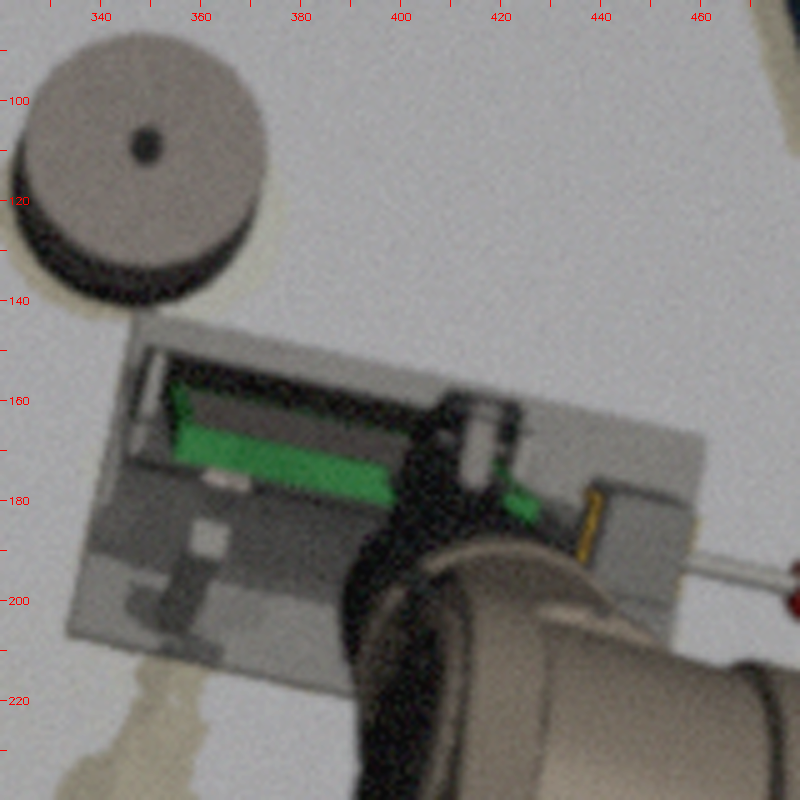

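The cassette is seated flat, its top edge running from (326,158) to (370,136) along the rails. Now back above the knob for the same grip as before.

```bash
python3 -m creep '{"xyz":[[-5,0,-2],[-10,0.5,-2],[-15,1.5,-2],[-19,2.5,-1],[-20.9,2.9,0],[-20.9,2.9,0.5],[-20.9,2.9,0.5]],"twist":[[5,0,0],[10,0,0],[15,0,0],[20,0,0],[20.2,0,0],[20.2,0,0],[20.2,0,0]],"gripper":[0.75,0.75,0.75,0.75,0.75,0.75,0.75]}'
python3 - <<'E'
from h import *
import numpy as np
plan(np.array([.4858,-.387,.1476]),Rdown(S["yaw"]))
snap("top","t14",(380,110,540,270),4)
E
```

```text
t: 15.4
tcp_pos: [0.485, -0.3863, 0.2679]
orientation: [0.766, 0.643, -0.001, -0.001]
contact_force: [0.5, 0.5, -0.2]
width: 0.064
xyz cm [-0.05  0.13 12.02] twist [-0.19  0.02  0.16] n>= 2.4051485491434272
```

View pics/t14.png

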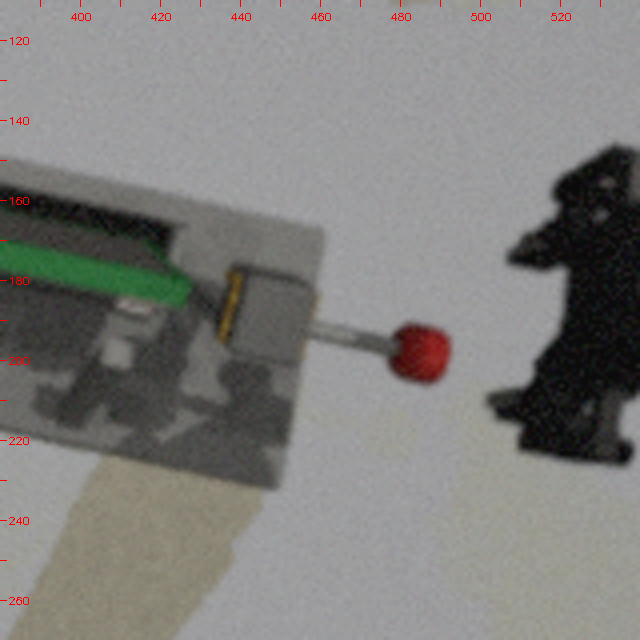

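```bash
python3 -m creep '{"xyz":[[0,0.1,4],[0,0.1,8],[0,0.1,10.5],[0,0.1,12],[0,0.1,12]],"twist":[[0,0,0],[0,0,0],[0,0,0],[0,0,0],[0,0,0]],"gripper":[0.75,0.75,0.75,0.75,0.75]}'; python3 -m creep '{"xyz":[[0,0,0],[0,0,0],[0,0,0],[0,0,0],[0,0,0]],"twist":[[0,0,0],[0,0,0],[0,0,0],[0,0,0],[0,0,0]],"gripper":[0.2,0.2,0.2,0.2,0.2]}'
```

```text
t: 15.95
tcp_pos: [0.4852, -0.3842, 0.1477]
orientation: [0.765, 0.644, -0.001, -0.002]
contact_force: [-1.4, 0.2, 0.6]
width: 0.0642
t: 16.45
tcp_pos: [0.4864, -0.3845, 0.1497]
orientation: [0.765, 0.644, -0.001, -0.001]
contact_force: [-1.5, 2.1, 7.4]
width: 0.03
```

```bash
python3 -m creep '{"xyz":[[0.7,0,0],[1.4,0,0],[2.1,0,0],[2.8,0,0],[3.4,0,0],[3.8,0,0],[4.2,0,0],[4.2,0,0]],"twist":[[0,0,0],[0,0,0],[0,0,0],[0,0,0],[0,0,0],[0,0,0],[0,0,0],[0,0,0]],"gripper":[0.2,0.2,0.2,0.2,0.2,0.2,0.2,0.2]}'
python3 - <<'E'
from h import *
s,C=st(); print("force rest",RRw.T@s["contact_force"])
snap("side","s15",(270,90,420,240),5)
E
```

```text
t: 17.25
tcp_pos: [0.4939, -0.345, 0.1499]
orientation: [0.765, 0.644, -0.001, 0.001]
contact_force: [4.3, -5.1, -6.1]
width: 0.0299
force rest [ 2.75302479 -4.30784665 -7.44820926]
```

View pics/s15.png

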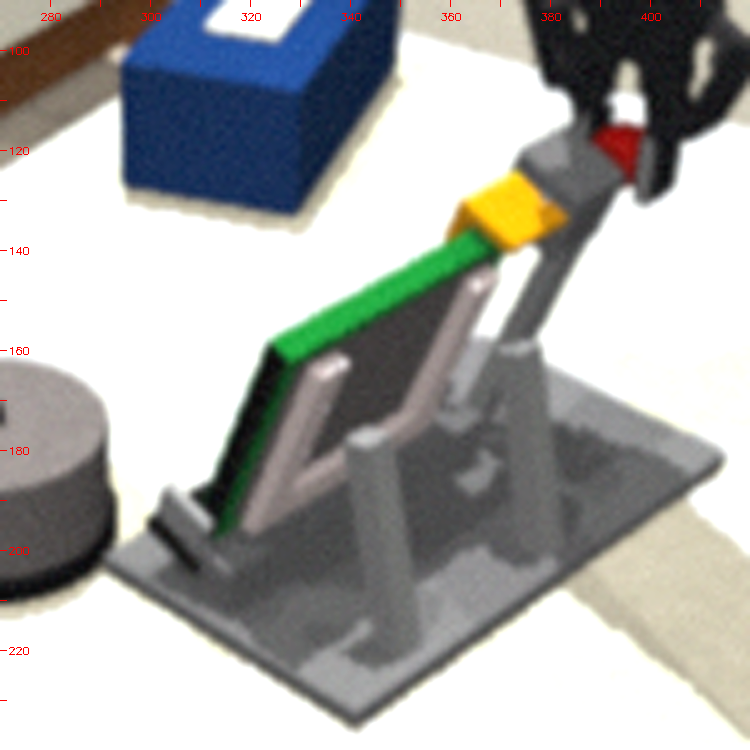

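The keeper now covers the cassette corner at (368,133), after 40.2 mm of travel. I'll release and retreat upward.

```bash
python3 -m creep '{"xyz":[[0.1,0,0],[0.1,0,0],[0,0,0],[0,0,0],[0,0,-3],[0,0,-7],[0,0,-12],[0,0,-15]],"twist":[[0,0,0],[0,0,0],[0,0,0],[0,0,0],[0,0,0],[0,0,0],[0,0,0],[0,0,0]],"gripper":[0.2,0.2,0.75,0.75,0.75,0.75,0.75,0.75]}'; python3 -m creep '{"xyz":[[-5,-3,-3],[-10,-6,-3],[-12,-6,-3],[-12,-6,-3]],"twist":[[0,0,0],[0,0,0],[0,0,0],[0,0,0]],"gripper":[0.75,0.75,0.75,0.75]}';python3 - <<'E'
from h import *
snap("side","s16",(270,90,420,240),5);snap("top","t16",(325,135,485,240),5);snap("side","s16f",(0,0,640,400),1)
for y,z in((-165,'home'),(-205,'out')): print(z,proj("top",rest(6,y,141)),proj("side",rest(6,y,141)))
E
```

```text
t: 18.1
tcp_pos: [0.4948, -0.3444, 0.3043]
orientation: [0.765, 0.644, -0.0, 0.003]
contact_force: [1.0, -0.3, -0.6]
width: 0.0644
t: 18.5
tcp_pos: [0.4097, -0.4584, 0.3354]
orientation: [0.769, 0.64, -0.002, 0.004]
contact_force: [-1.6, 0.3, -0.2]
width: 0.0637
home [[466.59834015 194.16148772]] [[394.26431016 120.49395719]]
out [[484.33280634 197.94461143]] [[403.36931972 115.42914102]]
```

View pics/s16.png

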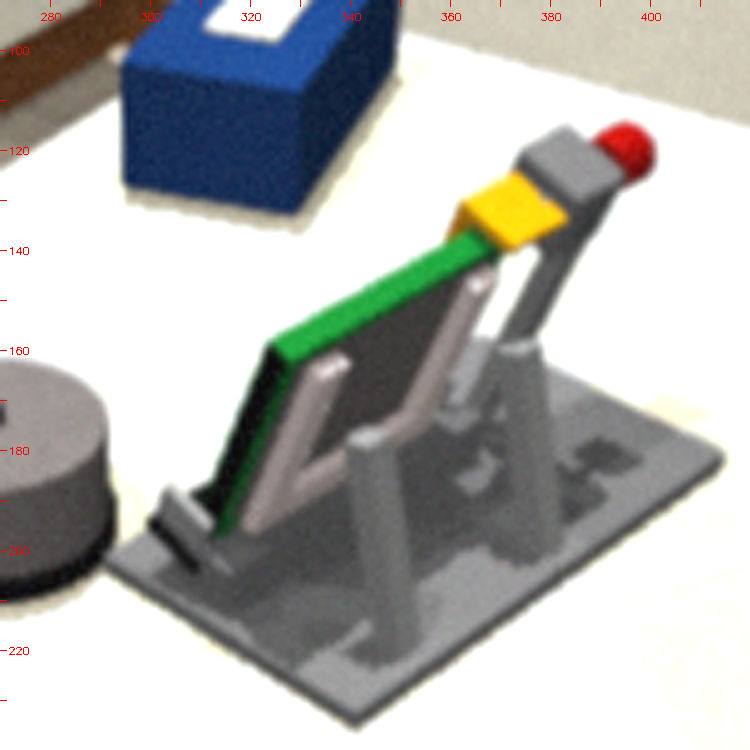

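View pics/t16.png

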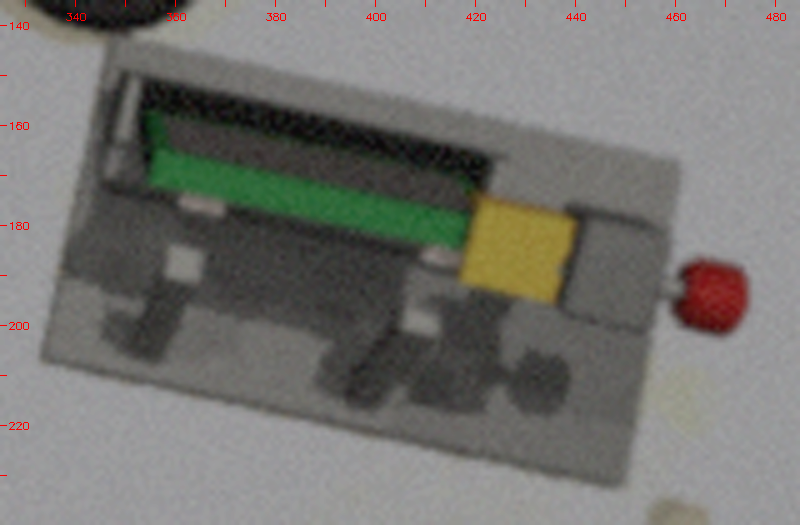

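View pics/s16f.png

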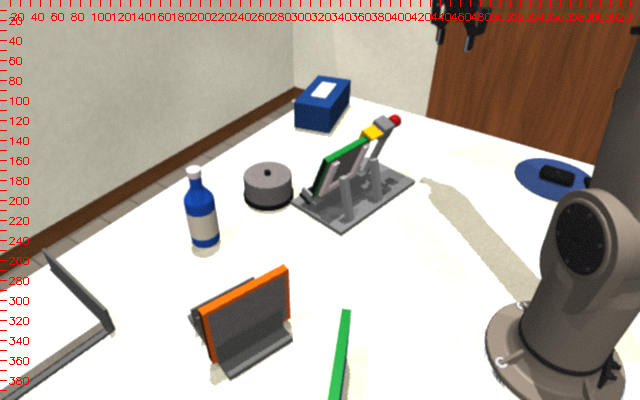

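The knob is back at its home pixels, (395,120) side and (467,194) top. One last check: the seated corners as predicted against the picture, before handing in.

Run:
```python
from h import *
for n,P in {"top-left back":(0,80,130),"top-left front":(14,80,130),"foot-left back":(0,80,0)}.items():
    print(n,proj("side",rest(*P)),proj("top",rest(*P)))
```

```text
top-left back [[329.08806977 162.19802299]] [[354.83287856 172.57542414]]
top-left front [[324.73324349 158.09536061]] [[356.23653654 166.31778634]]
foot-left back [[313.82158409 198.07062048]] [[353.00663137 163.66745111]]
```

```bash
python3 -c "
from cell import robot
print(robot.close_job(), robot.read_state()['t'])"
```

```text
the job is handed in; nothing more can be done
the job is handed in; nothing more can be done
```

The job is done and handed in at about 18.6 s of the 72 s allowed. I pulled the red knob out 40 mm, then seated the green-edged cassette on the stand and let go only once it was touching both ledge and rails. Then I pushed the knob 40 mm home, so the yellow keeper covers the cassette's corner.

**Last checks:**
- The knob is back at its starting pixels in both cameras.
- The keeper lies over the cassette's top corner.
- The visible cassette corners are within about 1–2 pixels of where a fully seated cassette should appear.
- In the last side view the orange cassette, bottle, disc tub and loose green look-alike appear where they started, and the arm was clear of everything.

**Disagreement:** the cassette met the rails about 2.5 mm farther out than my camera estimate (9.6 mm against 7 mm), so I set it back by contact force rather than by that estimate.

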